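# Pry open the flagged presentation case

## Robot

A 6-joint arm with a two-finger parallel gripper is mounted at the origin on the work surface. World frame = base frame: x ahead of the robot, y to its left, z up, the work surface at z = 0. Lengths are in mm, angles in rad, forces in N, time in s.
With the tool pointing down it reaches from about 350 to 775 mm from the base axis. Payload 7.3 kg.
Tool frame: the origin (TCP) lies midway between the tips of the shut fingers; the grasp point (between the pads) lies 19 mm behind it; z points along the fingers, y is the line along which they close (so a half turn about z gives the same grasp; the last joint's range is limited). The gripper opens to 92 mm and grips with 3 to 60 N. Pads are 19 mm wide; open, the fingers measure 130 mm over their backs; the gripper's body (75 mm by 190 mm) begins 47 mm behind the grasp point.
Start: joints at [1.197, 0.342, 1.524, -0, 1.275, -0.146], TCP at [118.547, 511.46, 226.741] pointing down, gripper open.
Joint ranges: [-2.53, 2.53], [-0.77, 2.02], [0.04, 2.7], [-1, 4.14], [0.28, 2.66], [-3.11, 3.11]. Speed limits (rad/s): [2.57, 2.57, 3.14, 3.14, 3.14, 3.14].

## Interface

Orientations are given as [roll, pitch, yaw] about the fixed x, y, z axes, in that order (R = Rz(yaw) Ry(pitch) Rx(roll)).
In Python, from plant import monitor, optics, workorder gives the robot as it stands. The module is installed in compiled form; this text tells all that it offers.
- The arm moves only by the tool servo_tool, never from a script. Its arguments are lists of equal length, an entry for each row: "linear": the shift along the tool's x, y, z as a fraction of full scale, a list of three; "spin": the turn about the tool's z as a fraction of full scale. In form: {"linear": [[dx, dy, dz], ...], "spin": [spin, ...]}. A call has exactly 8 rows; each row shifts and turns the commanded pose from where the row before left it, along the tool's axes as they then stand; what a row does not reach is not made up. Full scale, the value 1, is 200 mm for a shift and 90 degrees for a turn. A row lasts 1/8 s, in which the tool goes at most 62.5 mm and 10.7 degrees, less where a joint would pass 70% of its speed; a pose out of reach is approached as far as the arm can. A call with a number of a shift or a turn outside -1 to 1 is refused whole. A call with a gripper value outside its range is refused whole. "hand" is the opening, from -1 (shut) to 1 (fully open), set as the call begins (left out, the last holds). The fingers move at their own pace and stop on an object; the grip force is fixed at half the most. Time passes only in rows, so rows that do not move let the fingers close, or fill a call up. It gives the time, the measured TCP pose, the force, the opening and the grip force at its end, in the units of the state.
- monitor.get_obs(): the state, without advancing time (a new reading comes with each control period).
- optics.capture(name): name is "side" or "top"; returns a dict with "frame" (400x640x3 uint8, blue, green, red), "K" (3x3 intrinsics, pixels), "D" ([k1, k2, p1, p2, k3] as OpenCV has them; the pictures are not rectified), "world_to_cam" (4x4, takes a point from world to camera coordinates). Camera axes: x right, y down, z forward; pixel columns grow to the right and rows downward; lengths in mm; the calibration is good to about 2 mm. A picture is of the moment at which its call begins. There is no depth.
- workorder.close_job(): hands the job in; it is judged then, once.
The state is a dict: "time": time; "joint_positions": joint angles; "dq": joint speeds; "tau": joint torques, N m; "tool_pos": TCP position; "tcp_rot": TCP orientation; "contact_force": force on the tool from outside, world axes, zero at the start; "moment": the same for the moment, N m; "grip_width": finger opening in mm; "finger_force": force on a finger pad.
Only numpy, scipy, OpenCV 4.12 (cv2) and the standard library are available. Lean on these libraries where they do the work, as an engineer would, in place of code of your own. Each camera call takes 0.05 s, during which the arm holds its last target. There are 200 camera calls.

## Task

Two dark green presentation cases stand closed on the inspection bench; the one flagged with the orange dot has to be opened for checking. Take the yellow pry tool, put its blade into the notch at the front of the flagged case and lever the front edge of the snap-fit cover up until it springs past its catches and stays up, leaving the loosened cover resting on its case. Lay the tool back down on the bench, and leave the cover of the plain case snapped shut.

Things in the scene. Friction and masses are not known exactly. Their poses are not given: they have to be found in the camera images.
- pry_tool: Flat pry tool, 140 g, lying level on the bench. Yellow handle 90 long (x) x 24 wide (y) x 26 high; steel blade 18 wide, 6 thick (last 10: 3), 90 long, straight on along +x at mid-height. Origin: underside of the handle, middle of its length; handle x -45 to 45, blade x 45 to 135, its mid-thickness at z = 13. Grip the handle across its width near the origin; balance point about x = 10.
- case: Flagged case, dark green, 130 (x) x 116 (y), fixed, in a grey nest 145 x 150. Origin: centre of underside, bench height; front is its -x. Notch: pocket under the cover's front edge, open to the front: x -65 to -18, y -27 to 27, z 66 to 80. Its floor runs on as a brass sill (fulcrum), y -30 to 30, out to x = -80. Two sprung brass balls on posts 96 high (x -50, y +/-53) hold the cover's sides down.
- cover: Snap-fit cover of the flagged case: dark green plate 130 x 99 x 3, 100 g, raised pad with an orange dot 28 across. Origin: middle of its lower front edge, above the notch mouth; x runs back. Shut: at x -65, y 0, z 80 of the case. 5 to 10 N up at the front snaps it past the balls once risen about 8; it tilts about its rear edge (under a fixed lip) and then stays up on the balls, front about 13 up.
- plain_cover: Cover of the other case, which is the same in size and make but has no dot; it is shut and must stay so. Dark green plate 130 x 99 x 3. Origin: middle of its lower front edge, 80 above the bench; x runs back over its case, whose centre lies 65 along x.
There are look-alikes about, which are no part of the job. Of the things that look like the pry_tool, the smaller one is meant. What is shaped like the case but pink is not meant.

How it is judged:
By the outcome, as a careful person would: the job done as asked, in the order asked, and still so for the second after the job is handed in, with the robot touching nothing.
It also fails if it takes over 51 s, if anything falls off the work surface, if the arm or the gripper's body presses on something with over 40 N, if the wrist force passes 120 N, or if a joint passes its speed limit or range.

## Working session

There is one attempt and no reset: what is moved stays moved. The work goes in short steps, Python scripts to look and compute and a tool call to move; the robot and the scene stay as the last step left them, time stands still between calls to the robot, and variables do not carry over. Pictures are saved under pics/ and viewed, at most 10 in all, crops included, and the job is handed in when it is done.

Besides the shell and the picture viewer there is one more tool, called after "Emit:" by a JSON object that holds its "op" and its "data", one argument or row to a line. servo_tool: Moves the arm, as the interface text tells. Shift numbers are shares of 200 mm and turn numbers shares of 90 degrees, none past 1 either way. Its arguments: {"type":"object","properties":{"linear":{"type":"array","items":{"type":"array","items":{"type":"number","minimum":-1,"maximum":1}}},"spin":{"type":"array","items":{"type":"number","minimum":-1,"maximum":1}},"hand":{"type":"number"}},"required":["linear","spin"]}

```bash
mkdir -p pics; cat > h.py <<'E'
import numpy as np, cv2
from plant import monitor, optics, workorder
def cap(n, save=None):
    c=optics.capture(n)
    if save: cv2.imwrite('pics/'+save,c['frame'])
    np.savez('cal_'+n+'.npz',frame=c['frame'],K=c['K'],D=c['D'],T=c['world_to_cam'])
    return c
def load(n):
    z=np.load('cal_'+n+'.npz'); return dict(frame=z['frame'],K=z['K'],D=z['D'],world_to_cam=z['T'])
def ray(c,uv):
    p=cv2.undistortPoints(np.array(uv,float).reshape(-1,1,2),np.array(c['K'],float),np.array(c['D'],float)).reshape(-1,2)
    T=np.array(c['world_to_cam']);R=T[:3,:3];o=-R.T@T[:3,3]
    return o,np.c_[p,np.ones(len(p))]@R
def onz(c,uv,z):
    o,d=ray(c,uv); return o+d*((z-o[2])/d[:,2])[:,None]
def proj(c,P):
    T=np.array(c['world_to_cam'])
    return cv2.projectPoints(np.array(P,float).reshape(-1,1,3),cv2.Rodrigues(T[:3,:3])[0],T[:3,3],np.array(c['K'],float),np.array(c['D'],float))[0].reshape(-1,2)
E
python3 - <<'E'
from h import *
for n in('top','side'):
    c=cap(n,n+'1.png');T=c['world_to_cam'];print(n,(-T[:3,:3].T@T[:3,3]).round(),T[:3,:3].round(2).tolist())
o=monitor.get_obs();print(o['time'],o['tool_pos'],o['tcp_rot'],o['grip_width'])
E
```

```text
top [ 108.   15. 1747.] [[-0.11, -0.99, -0.0], [-0.97, 0.1, -0.21], [0.21, -0.02, -0.98]]
side [356. 762. 900.] [[-0.99, -0.14, -0.0], [-0.1, 0.72, -0.69], [0.1, -0.68, -0.73]]
0.1 [118.41323159 511.09940333 226.11075573] [-3.14019628e+00 -1.88026938e-04  2.91379995e+00] 91.94989854476285
```

View pics/top1.png

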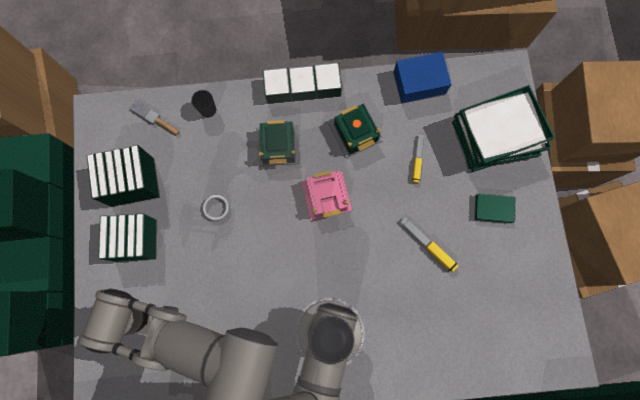

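View pics/side1.png

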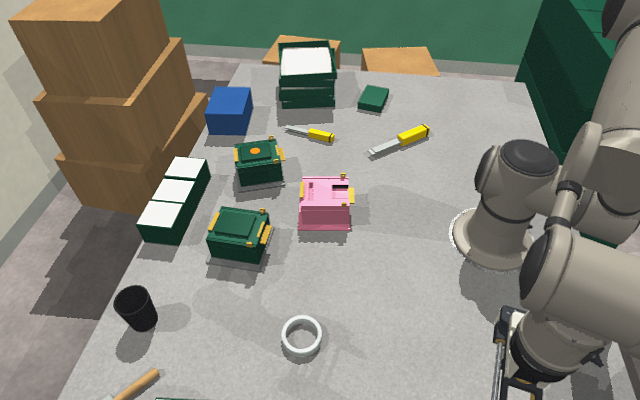

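The top view shows the flagged case at about (357,128), the small pry tool at (417,165) with its blade pointing up, and the plain case at (277,141). The pink case is at (327,195) and the larger tool at (430,245). In the side view the flagged case is at (258,160) and the small tool at (312,133). Next I'll take enlarged crops.

```bash
python3 - <<'E'
from h import *
a=load('top')['frame'][90:200,320:440];b=load('side')['frame'][110:200,220:345]
a=cv2.resize(a,(390*120//110,390),interpolation=cv2.INTER_CUBIC);b=cv2.resize(b,(370,266),interpolation=cv2.INTER_CUBIC)
im=np.zeros((390,a.shape[1]+370,3),np.uint8);im[:,:a.shape[1]]=a;im[:266,a.shape[1]:]=b
cv2.imwrite('pics/crop1.png',im)
for n,box in(('top',(395,130,435,200)),('side',(275,115,345,150))):
    c=load(n);f=c['frame'];hsv=cv2.cvtColor(f,cv2.COLOR_BGR2HSV)
    m=cv2.inRange(hsv,(22,120,90),(34,255,255));M=np.zeros_like(m);x0,y0,x1,y1=box;M[y0:y1,x0:x1]=m[y0:y1,x0:x1]
    r=cv2.minAreaRect(cv2.findNonZero(M));print(n,'handle',r,onz(c,cv2.boxPoints(r),26 if n=='top' else 13).round(1).tolist())
    ys,xs=np.nonzero(M);print('centroid',xs.mean(),ys.mean(),onz(c,[[xs.mean(),ys.mean()]],24 if n=='top' else 18).round(1))
    # orange dot
    m=cv2.inRange(hsv,(6,170,150),(17,255,255));k,l,s,ce=cv2.connectedComponentsWithStats(m)
    for i in range(1,k):
        if s[i,4]>8: print(n,'orange',s[i].tolist(),ce[i].round(1),onz(c,[ce[i]],88).round(1))
E
```

```text
top handle ((416.7195129394531, 170.0244140625), (7.3989129066467285, 24.626232147216797), 6.340191841125488) [[481.5, -345.6, 26.0], [569.3, -368.0, 26.0], [563.5, -393.5, 26.0], [475.8, -370.9, 26.0]]
centroid 416.7808988764045 169.59550561797752 [[ 524.3 -370.3   24. ]]
top orange [353, 120, 8, 7, 49] [356.3 123.1] [[ 697.8 -170.7   88. ]]
side handle ((303.6402893066406, 137.4303741455078), (16.637744903564453, 59.103599548339844), 82.03038787841797) [[689.7, -362.6, 13.0], [495.0, -435.7, 13.0], [475.9, -344.9, 13.0], [662.7, -276.8, 13.0]]
centroid 317.7418032786885 135.86065573770492 [[ 534.1 -362.1   18. ]]
side orange [253, 148, 7, 6, 11] [256.8 151.1] [[ 691.5 -175.5   88. ]]
```

View pics/crop1.png

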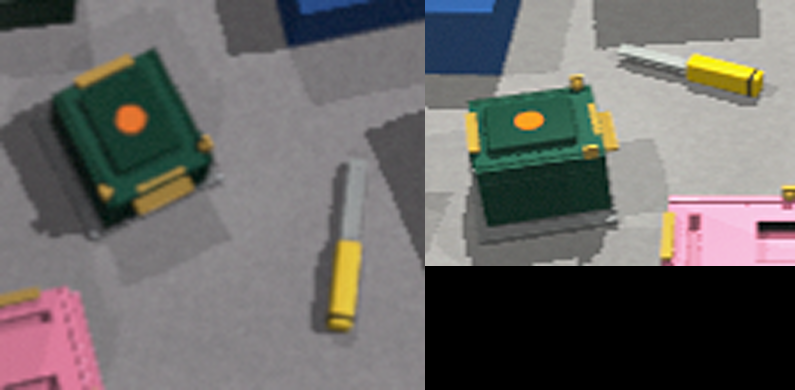

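The crops show the orange-dot case with its brass sill (the front) at crop (163,196), facing the base and slightly right. Its rear lip is at (105,71) and its post balls are at (105,191) and (205,143). The small tool runs from handle end (340,328) to blade tip (355,160). Now I'll get precise fits.

```bash
python3 - <<'E'
from h import *
c=load('top');s=load('side')
for n,cc,(x0,y0,x1,y1) in(('top',c,(330,95,385,160)),('side',s,(225,125,290,190))):
    hsv=cv2.cvtColor(cc['frame'],cv2.COLOR_BGR2HSV)
    m=cv2.inRange(hsv,(10,90,90),(26,255,255));M=np.zeros_like(m);M[y0:y1,x0:x1]=m[y0:y1,x0:x1]
    k,l,st,ce=cv2.connectedComponentsWithStats(M)
    for i in range(1,k):
        if st[i,4]>3: print(n,st[i].tolist(),ce[i].round(1),'z66',onz(cc,[ce[i]],66)[0,:2].round(1),'z96',onz(cc,[ce[i]],93)[0,:2].round(1))
# tool axis: bright steel + yellow
f=c['frame'];hsv=cv2.cvtColor(f,cv2.COLOR_BGR2HSV)
y=cv2.inRange(hsv,(20,110,80),(36,255,255));g=cv2.inRange(hsv,(0,0,140),(180,60,255))
def sel(m,b):
    M=np.zeros_like(m);x0,y0,x1,y1=b;M[y0:y1,x0:x1]=m[y0:y1,x0:x1];return cv2.findNonZero(M)[:,0].astype(float)
yp=onz(c,sel(y,(405,150,430,190)),25)[:,:2];gp=onz(c,sel(g,(412,130,426,158)),16)[:,:2]
for nm,p in(('y',yp),('g',gp)):
    mu=p.mean(0);d=np.linalg.svd(p-mu)[2][0];d*=np.sign(d[0]);t=(p-mu)@d;print(nm,len(p),mu.round(1),np.degrees(np.arctan2(d[1],d[0])).round(1),t.min().round(1),t.max().round(1))
yg=gp.mean(0)-yp.mean(0);print('y->g',yg,np.degrees(np.arctan2(yg[1],yg[0])))
tip=onz(c,[[420.1,135.3]],14);end=onz(c,[[415.9,182.5]],13);print('tip,end',tip.round(1),end.round(1))
# pink extents
m=cv2.inRange(hsv,(150,60,100),(178,255,255));k,l,st,ce=cv2.connectedComponentsWithStats(m);i=1+st[1:,4].argmax()
r=cv2.minAreaRect(cv2.findNonZero((l==i).astype(np.uint8)));print('pink',r,onz(c,cv2.boxPoints(r),85)[:,:2].round().tolist())
E
```

```text
top [341, 105, 17, 10, 59] [348.7 109.6] z66 [ 758.5 -152.3] z96 [ 748.  -149.6]
top [352, 119, 10, 9, 63] [356.4 123.2] z66 [ 705.1 -173.6] z96 [ 695.5 -170.6]
top [376, 128, 4, 4, 13] [377.6 129.8] z66 [ 672.7 -244.9] z96 [ 663.7 -240.7]
top [358, 137, 17, 14, 111] [365.7 143.4] z66 [ 627.3 -197. ] z96 [ 618.9 -193.6]
top [348, 142, 4, 4, 12] [349.3 143.5] z66 [ 633.3 -139.8] z96 [ 624.8 -137.3]
side [269, 135, 4, 5, 17] [270.8 137. ] z66 [ 673.4 -275.4] z96 [ 663.1 -241.8]
side [275, 145, 10, 16, 82] [280.  152.6] z66 [ 627.8 -203. ] z96 [ 619.  -171.8]
side [233, 148, 6, 14, 53] [235.5 154.6] z66 [ 761.9 -176.1] z96 [ 748.7 -145.7]
side [250, 148, 11, 6, 55] [254.6 150.4] z66 [ 708.3 -203.2] z96 [ 696.9 -172. ]
side [273, 159, 5, 5, 17] [275.3 160.9] z66 [ 633.7 -163.1] z96 [ 624.7 -133.2]
y 184 [ 523.  -369.9] -14.3 -47.4 45.2
g 143 [ 615.9 -395.5] -0.7 -46.5 58.9
y->g [ 92.90930348 -25.58088396] -15.393922846142903
tip,end [[ 652.5 -402.9   14. ]] [[ 480.4 -362.8   13. ]]
pink ((325.9410095214844, 194.754150390625), (42.43498229980469, 42.55167007446289), 76.50426483154297) [[519.0, 44.0], [539.0, -101.0], [392.0, -118.0], [373.0, 25.0]]
```

```bash
cat >> h.py <<'E'
def go(x,y,z,yawdeg=None,o=None):
    o=o or monitor.get_obs();p=o['tool_pos'];w=o['tcp_rot'][2];d=np.array([x,y,z])-p
    a=np.array([np.cos(w)*d[0]+np.sin(w)*d[1],np.sin(w)*d[0]-np.cos(w)*d[1],-d[2]])
    t=0 if yawdeg is None else -((yawdeg-np.degrees(w)+180)%360-180)/90
    print('t',round(o['time'],2),'pos',p.round(1),'yaw',np.degrees(w).round(2),'w',round(o['grip_width'],1),'F',np.round(o['contact_force'],1),'| total shares',(a/200).round(3),'spin',round(t,4))
E
```

Emit:
{"op": "servo_tool", "data": {
  "linear": [
    [-0.234, -0.177, 0],
    [-0.234, -0.177, 0],
    [-0.234, -0.177, 0],
    [-0.234, -0.177, 0],
    [-0.234, -0.177, 0],
    [-0.234, -0.177, 0],
    [-0.234, -0.177, 0],
    [-0.234, -0.177, 0]
  ],
  "spin": [0, 0, 0, 0, 0, 0, 0, 0]
}}

```text
time: 1.1
tool_pos: [420.2, 149.3, 226.6]
tcp_rot: [3.141, -0.0, 2.914]
contact_force: [-0.6, 1.8, -0.0]
grip_width: 91.7
finger_force: 0.0
```

```bash
python3 -c "
from h import *
go(523,-370,120,166)"
```

```text
t 1.1 pos [420.2 149.3 226.6] yaw 166.93 w 91.7 F [-0.6  1.8 -0. ] | total shares [-1.088 -2.413  0.533] spin 0.0104
```

Emit:
{"op": "servo_tool", "data": {
  "linear": [
    [-0.12, -0.26, 0],
    [-0.12, -0.26, 0],
    [-0.12, -0.26, 0],
    [-0.12, -0.26, 0],
    [-0.12, -0.26, 0],
    [-0.12, -0.26, 0],
    [-0.12, -0.26, 0],
    [-0.12, -0.26, 0]
  ],
  "spin": [0.01, 0, 0, 0, 0, 0, 0, 0]
}}

```text
time: 2.1
tool_pos: [506.2, -300.6, 226.3]
tcp_rot: [3.141, -0.001, 2.898]
contact_force: [0.6, 0.1, 1.4]
grip_width: 92.0
finger_force: 0.0
```

Emit:
{"op": "servo_tool", "data": {
  "linear": [
    [-0.06, -0.16, 0.1],
    [-0.068, -0.173, 0.1],
    [0, 0, 0.1],
    [0, 0, 0.1],
    [0, 0, 0.13],
    [0, 0, 0],
    [0, 0, 0],
    [0, 0, 0]
  ],
  "spin": [0, 0, 0, 0, 0, 0, 0, 0]
}}

```text
time: 3.1
tool_pos: [515.6, -370.0, 122.0]
tcp_rot: [-3.141, 0.002, 2.898]
contact_force: [0.4, -1.5, 0.0]
grip_width: 92.3
finger_force: 0.0
```

```bash
python3 -c "
from h import *
go(523,-370,3,166)
cap('top');cap('side')
a=load('top')['frame'][80:230,350:510];b=load('side')['frame'][60:190,240:400]
r=lambda i:cv2.resize(i,None,fx=2.5,fy=2.5,interpolation=cv2.INTER_CUBIC)
a=r(a);b=r(b);im=np.zeros((375,800,3),np.uint8);im[:a.shape[0],:400]=a;im[:b.shape[0],400:]=b;cv2.imwrite('pics/c2.png',im)"
```

```text
t 3.1 pos [ 515.6 -370.   122. ] yaw 166.05 w 92.3 F [ 0.4 -1.5  0. ] | total shares [-0.036  0.009  0.595] spin 0.0006
```

View pics/c2.png

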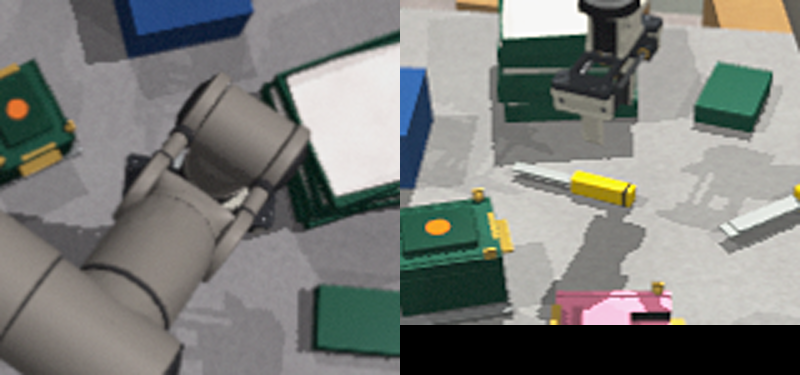

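The gripper is over the tool. The side view shows the fingers above the handle with the stack behind. I'll check the stack's clearance before descending.

```bash
python3 -c "
from h import *
t=load('top');s=load('side')
px=[[457,118],[472,168],[460,135]]
for z in(0,60,120): print(z,onz(t,px,z)[:,:2].round().tolist())
o=np.array([523,-370,69]);w=np.radians(166);x=np.array([np.cos(w),np.sin(w),0]);y=np.array([np.sin(w),-np.cos(w),0])
C=[o+a*37.5*x+b*95*y for a,b in((1,1),(1,-1),(-1,-1),(-1,1))];print(np.round(C),proj(t,C).round(),proj(s,C).round())
# stack lower edge in the side view: image (279..335, ~105)
print(onz(s,[[280,106],[335,105]],0).round())
"
```

```text
0 [[708.0, -550.0], [515.0, -573.0], [642.0, -550.0]]
60 [[687.0, -530.0], [501.0, -552.0], [624.0, -531.0]]
120 [[667.0, -511.0], [487.0, -532.0], [605.0, -511.0]]
[[ 510. -269.   69.]
 [ 464. -453.   69.]
 [ 536. -471.   69.]
 [ 582. -287.   69.]] [[391. 173.]
 [446. 181.]
 [448. 160.]
 [393. 153.]] [[321. 142.]
 [342. 110.]
 [321. 105.]
 [299. 136.]]
[[ 706. -547.    0.]
 [ 500. -581.   -0.]]
```

Emit:
{"op": "servo_tool", "data": {
  "linear": [
    [-0.036, 0, 0.1],
    [0, 0.009, 0.12],
    [0, 0, 0.12],
    [0, 0, 0.12],
    [0, 0, 0.09],
    [0, 0, 0.045],
    [0, 0, 0],
    [0, 0, 0]
  ],
  "spin": [0, 0, 0, 0, 0, 0, 0, 0]
}}

```text
time: 4.2
tool_pos: [522.8, -369.8, 2.0]
tcp_rot: [-3.141, 0.001, 2.898]
contact_force: [0.4, -0.3, 0.2]
grip_width: 91.4
finger_force: 0.0
```

Emit:
{"op": "servo_tool", "data": {
  "linear": [
    [0, 0, 0],
    [0, 0, 0],
    [0, 0, 0],
    [0, 0, 0],
    [0, 0, 0],
    [0, 0, 0],
    [0, 0, 0],
    [0, 0, 0]
  ],
  "spin": [0, 0, 0, 0, 0, 0, 0, 0],
  "hand": -1
}}

```text
time: 5.2
tool_pos: [522.5, -369.7, 1.7]
tcp_rot: [3.142, 0.0, 2.898]
contact_force: [-0.4, -0.9, -0.9]
grip_width: 23.7
finger_force: 30.0
```

```bash
python3 -c "
from h import *
go(523,-370,143,201)"
```

```text
t 5.2 pos [ 522.5 -369.7    1.7] yaw 166.04 w 23.7 F [-0.4 -0.9 -0.9] | total shares [-0.003 -0.001 -0.707] spin -0.3884
```

Emit:
{"op": "servo_tool", "data": {
  "linear": [
    [0, 0, -0.08],
    [0, 0, -0.2],
    [0, 0, -0.23],
    [0, 0, -0.23],
    [0.1, 0.12, 0],
    [0.1, 0.12, 0],
    [0.1, 0.12, 0],
    [0.096, 0.123, 0]
  ],
  "spin": [0, 0, 0, 0, 0, 0, 0, 0]
}}

```text
time: 6.2
tool_pos: [468.4, -255.9, 150.8]
tcp_rot: [-3.141, 0.001, 2.898]
contact_force: [0.4, -1.1, -1.2]
grip_width: 23.6
finger_force: 30.0
```

Emit:
{"op": "servo_tool", "data": {
  "linear": [
    [0, 0, 0],
    [0, 0, 0],
    [0, 0, 0],
    [0, 0, 0],
    [0, 0, 0.12],
    [0, 0, 0.12],
    [0, 0, 0],
    [0, 0, 0]
  ],
  "spin": [-0.09, -0.1, -0.1, -0.098, 0, 0, 0, 0]
}}

```text
time: 7.2
tool_pos: [469.4, -257.1, 103.0]
tcp_rot: [-3.14, 0.001, -2.776]
contact_force: [0.9, 0.1, -1.5]
grip_width: 24.0
finger_force: 30.0
```

```bash
python3 -c "
from h import *
go(469,-256.5,61.7,201)
cap('top');cap('side')
a=load('top')['frame'][80:230,330:490];b=load('side')['frame'][80:210,230:390]
r=lambda i:cv2.resize(i,None,fx=2.5,fy=2.5,interpolation=cv2.INTER_CUBIC)
a=r(a);b=r(b);im=np.zeros((375,800,3),np.uint8);im[:a.shape[0],:400]=a;im[:b.shape[0],400:]=b;cv2.imwrite('pics/c3.png',im)"
```

```text
t 7.2 pos [ 469.4 -257.1  103. ] yaw -159.03 w 24.0 F [ 0.9  0.1 -1.5] | total shares [0.001 0.004 0.206] spin -0.0003
```

View pics/c3.png

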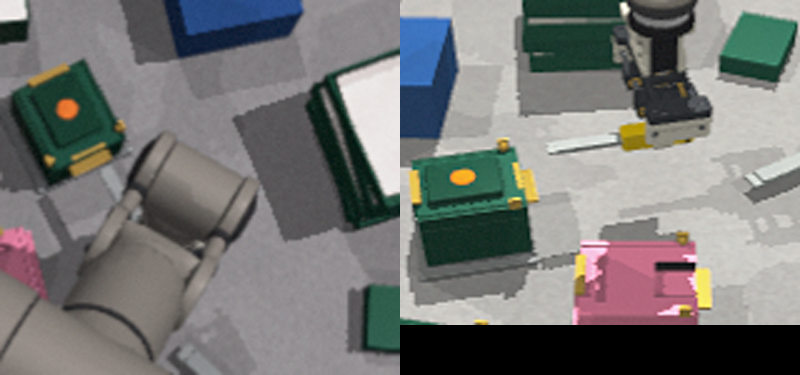

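Top: the blade points at the sill (blade tip ≈ (373,147) full-frame, sill ≈ (366,143)). Side: the blade tip is at ≈ (289,140), level. I'll verify numerically.

```bash
python3 -c "
from h import *
t=load('top');s=load('side')
P=[[595.4,-208.8,114.3]];print(proj(t,P),proj(s,P))
print(onz(t,[[373.2,147.2]],114.3),onz(s,[[289.2,140]],114.3))
# case landmarks predicted: sill corners, balls
w=np.radians(21);R=np.array([[np.cos(w),-np.sin(w)],[np.sin(w),np.cos(w)]])
L=np.array([[-80,30,66],[-80,-30,66],[-65,30,66],[-50,53,94],[-50,-53,94],[-80,0,66]]);W=np.c_[L[:,:2]@R.T+[693,-170.5],L[:,2]]
print(W.round(),proj(t,W).round(1).tolist(),proj(s,W).round(1).tolist())
f=cv2.cvtColor(t['frame'],cv2.COLOR_BGR2HSV);m=cv2.inRange(f,(10,90,90),(26,255,255));m[:,:330]=0;m[:,385:]=0;m[:130]=0;m[155:]=0
k,l,st,ce=cv2.connectedComponentsWithStats(m);i=1+st[1:,4].argmax();r=cv2.minAreaRect(cv2.findNonZero((l==i).astype(np.uint8)));print(cv2.boxPoints(r),onz(t,cv2.boxPoints(r),66)[:,:2].round())
f=cv2.cvtColor(s['frame'],cv2.COLOR_BGR2HSV);m=cv2.inRange(f,(10,90,90),(26,255,255));m[:,:273]=0;m[:,290:]=0;m[:140]=0;m[159:]=0
k,l,st,ce=cv2.connectedComponentsWithStats(m);i=1+st[1:,4].argmax();r=cv2.minAreaRect(cv2.findNonZero((l==i).astype(np.uint8)));print(cv2.boxPoints(r),onz(s,cv2.boxPoints(r),66)[:,:2].round())
"
```

```text
[[371.56445633 147.64670372]] [[289.65596036 139.93625433]]
[[ 596.37184477 -214.52658047  114.3       ]] [[ 596.70089949 -208.32048437  114.3       ]]
[[ 608. -171.   66.]
 [ 629. -227.   66.]
 [ 622. -166.   66.]
 [ 627. -139.   94.]
 [ 665. -238.   94.]
 [ 618. -199.   66.]] [[359.1, 149.6], [374.2, 142.1], [357.1, 145.9], [349.7, 142.7], [376.8, 129.3], [366.7, 145.8]] [[284.3, 159.9], [281.2, 147.6], [279.4, 160.7], [274.8, 159.3], [269.7, 137.5], [282.7, 153.7]]
[[355.91095 143.40413]
 [371.43152 136.34932]
 [374.54797 143.20549]
 [359.0274  150.2603 ]] [[ 631. -163.]
 [ 651. -220.]
 [ 625. -228.]
 [ 605. -171.]]
[[274.8077  145.03847]
 [281.34616 143.73079]
 [284.1923  157.96156]
 [277.65384 159.26924]] [[ 652. -237.]
 [ 632. -246.]
 [ 610. -180.]
 [ 628. -172.]]
```

Emit:
{"op": "servo_tool", "data": {
  "linear": [
    [0, 0, 0.1],
    [0, 0.003, 0.106],
    [-0.05, 0, 0],
    [-0.07, 0, 0],
    [-0.07, 0, 0],
    [-0.07, 0, 0],
    [0, 0, 0],
    [0, 0, 0]
  ],
  "spin": [0, 0, 0, 0, 0, 0, 0, 0]
}}

```text
time: 8.3
tool_pos: [517.0, -237.4, 60.4]
tcp_rot: [3.141, -0.0, -2.775]
contact_force: [-0.3, 0.4, -2.1]
grip_width: 24.0
finger_force: 30.0
```

Emit:
{"op": "servo_tool", "data": {
  "linear": [
    [-0.03, 0, 0],
    [-0.03, 0, 0],
    [-0.03, 0, 0],
    [-0.03, 0, 0],
    [0, 0, 0],
    [0, 0, 0],
    [0, 0, 0],
    [0, 0, 0]
  ],
  "spin": [0, 0, 0, 0, 0, 0, 0, 0]
}}

```text
time: 9.3
tool_pos: [539.5, -229.1, 60.5]
tcp_rot: [3.141, -0.0, -2.776]
contact_force: [-0.2, 0.5, -1.7]
grip_width: 23.6
finger_force: 30.0
```

```bash
python3 -c "
from h import *
go(540.3,-229.6,61.7,201)
cap('top');cap('side')
a=load('top')['frame'][80:180,320:420];b=load('side')['frame'][100:200,230:330]
r=lambda i:cv2.resize(i,None,fx=4,fy=4,interpolation=cv2.INTER_CUBIC)
cv2.imwrite('pics/c4.png',np.hstack([r(a),r(b)]))"
```

```text
t 9.3 pos [ 539.5 -229.1   60.5] yaw -159.04 w 23.6 F [-0.2  0.5 -1.7] | total shares [-0.003 -0.004 -0.006] spin -0.0004
```

View pics/c4.png

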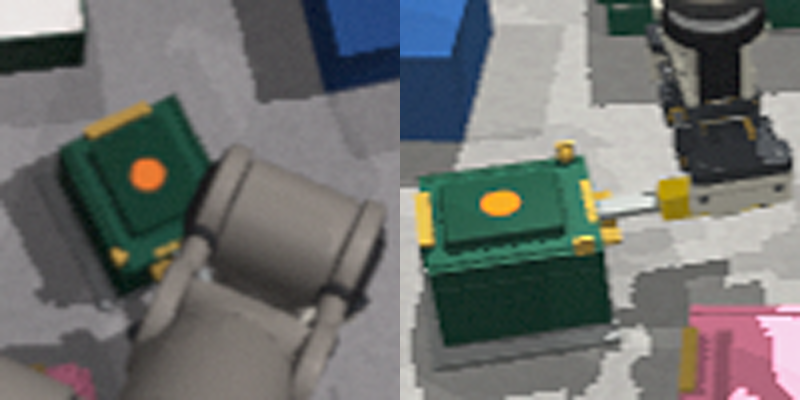

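The blade is over the sill and inside the notch mouth (side crop ≈ (600,205)), with no contact force. Now I'll lever by pressing the handle down.

Emit:
{"op": "servo_tool", "data": {
  "linear": [
    [0, 0, 0.012],
    [0, 0, 0.012],
    [0, 0, 0.012],
    [0, 0, 0.012],
    [-0.003, 0, 0.012],
    [-0.003, 0, 0.012],
    [-0.003, 0, 0.012],
    [-0.003, 0, 0.012]
  ],
  "spin": [0, 0, 0, 0, 0, 0, 0, 0]
}}

```text
time: 10.4
tool_pos: [541.6, -228.2, 41.1]
tcp_rot: [3.141, -0.001, -2.776]
contact_force: [-4.1, -2.1, 4.9]
grip_width: 24.0
finger_force: 30.0
```

```bash
python3 -c "
from h import *
go(540.3,-229.6,30,201)
print(monitor.get_obs()['moment'])"
```

```text
t 10.4 pos [ 541.6 -228.2   41.1] yaw -159.03 w 24.0 F [-4.1 -2.1  4.9] | total shares [ 0.009 -0.004  0.055] spin -0.0003
[-0.26543958  0.40362789 -0.05635405]
```

Emit:
{"op": "servo_tool", "data": {
  "linear": [
    [-0.003, 0, 0.01],
    [-0.003, 0, 0.01],
    [-0.004, 0, 0.01],
    [-0.004, 0, 0.01],
    [-0.004, 0, 0.01],
    [-0.004, 0, 0.01],
    [0, 0, 0],
    [0, 0, 0]
  ],
  "spin": [0, 0, 0, 0, 0, 0, 0, 0]
}}

```text
time: 11.4
tool_pos: [545.9, -226.3, 29.0]
tcp_rot: [3.141, -0.0, -2.776]
contact_force: [-3.0, -0.8, 0.7]
grip_width: 23.7
finger_force: 30.0
```

```bash
python3 -c "
from h import *
go(540.3,-229.6,30,201)
cap('top');cap('side')
a=load('top')['frame'][80:180,320:420];b=load('side')['frame'][100:200,230:330]
r=lambda i:cv2.resize(i,None,fx=4,fy=4,interpolation=cv2.INTER_CUBIC)
cv2.imwrite('pics/c5.png',np.hstack([r(a),r(b)]))"
```

```text
t 11.4 pos [ 545.9 -226.3   29. ] yaw -159.03 w 23.7 F [-3.  -0.8  0.7] | total shares [ 0.032 -0.005 -0.005] spin -0.0003
```

View pics/c5.png

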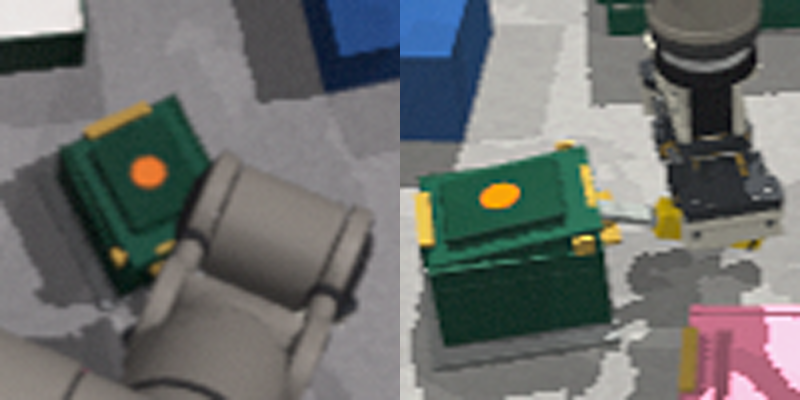

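The side view shows the cover's front edge raised and resting above the balls at crop (580,150–240). The upward force has dropped to ~0, so it has snapped. I'll withdraw horizontally, then look.

Emit:
{"op": "servo_tool", "data": {
  "linear": [
    [0.02, 0, 0],
    [0.04, 0, 0],
    [0.06, 0, 0],
    [0.07, 0, 0],
    [0.07, 0, 0],
    [0.06, 0, 0],
    [0, 0, 0],
    [0, 0, 0]
  ],
  "spin": [0, 0, 0, 0, 0, 0, 0, 0]
}}

```text
time: 12.5
tool_pos: [486.5, -249.6, 29.4]
tcp_rot: [-3.141, 0.001, -2.776]
contact_force: [-0.4, 0.5, -1.0]
grip_width: 23.8
finger_force: 30.0
```

```bash
python3 -c "
from h import *
go(475,-256,120,201)
cap('top');cap('side')
t=load('top')
print(onz(t,[[402,219],[457,268],[430,238]],13)[:,:2].round().tolist())
a=t['frame'][80:230,320:470];b=load('side')['frame'][100:200,230:330]
cv2.imwrite('pics/c6.png',np.hstack([cv2.resize(a,(400,400),interpolation=2),cv2.resize(b,(400,400),interpolation=2)]))"
```

```text
t 12.5 pos [ 486.5 -249.6   29.4] yaw -159.05 w 23.8 F [-0.4  0.5 -1. ] | total shares [ 0.065 -0.009 -0.453] spin -0.0005
[[355.0, -295.0], [168.0, -458.0], [279.0, -382.0]]
```

View pics/c6.png

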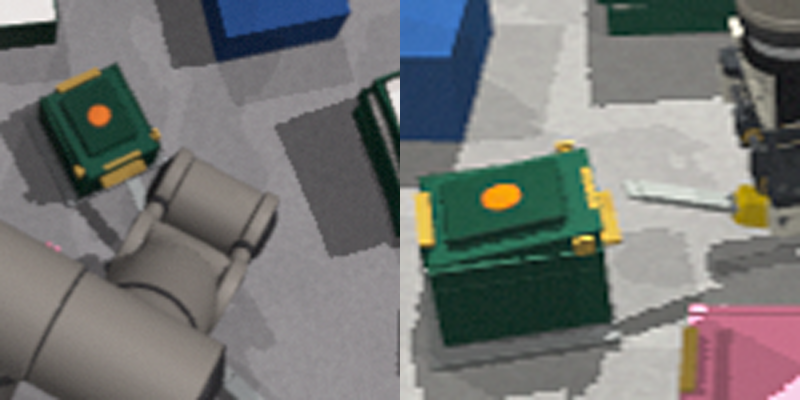

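The flagged cover stands up by itself (front edge over the balls, dark gap along crop (430–600, 255)). The blade is clear at (630,188), tilted nose-up in the grip. Next I'll carry the tool back to its old place.

Emit:
{"op": "servo_tool", "data": {
  "linear": [
    [0.02, 0, -0.1],
    [0.02, 0, -0.1],
    [0, 0, -0.1],
    [0, 0, -0.1],
    [0, 0, 0],
    [0, 0, 0],
    [0, 0, 0],
    [0, 0, 0]
  ],
  "spin": [0, 0, 0, 0, 0.097, 0.097, 0.097, 0.097]
}}

```text
time: 13.6
tool_pos: [479.1, -252.0, 109.2]
tcp_rot: [3.141, 0.0, 2.894]
contact_force: [-0.2, 0.4, -2.0]
grip_width: 24.0
finger_force: 30.0
```

```bash
python3 -c "
from h import *
go(523,-370,20,166)"
```

```text
t 13.6 pos [ 479.1 -252.   109.2] yaw 165.8 w 24.0 F [-0.2  0.4 -2. ] | total shares [-0.358 -0.518  0.446] spin -0.0022
```

Emit:
{"op": "servo_tool", "data": {
  "linear": [
    [-0.09, -0.13, 0],
    [-0.09, -0.13, 0],
    [-0.09, -0.13, 0],
    [-0.088, -0.128, 0.08],
    [0, 0, 0.12],
    [0, 0, 0.12],
    [0, 0, 0.1],
    [0, 0, 0]
  ],
  "spin": [0, 0, 0, 0, 0, 0, 0, 0]
}}

```text
time: 14.6
tool_pos: [522.6, -369.0, 23.4]
tcp_rot: [3.14, -0.003, 2.899]
contact_force: [0.2, -0.0, -1.3]
grip_width: 23.4
finger_force: 30.0
```

Emit:
{"op": "servo_tool", "data": {
  "linear": [
    [0, 0, 0.02],
    [0, 0, 0.014],
    [0, 0, 0.014],
    [0, 0, 0.014],
    [0, 0, 0.014],
    [0, 0, 0.014],
    [0, 0, 0],
    [0, 0, 0]
  ],
  "spin": [0, 0, 0, 0, 0, 0, 0, 0]
}}

```text
time: 15.6
tool_pos: [526.0, -371.1, 9.8]
tcp_rot: [-3.14, 0.007, 2.898]
contact_force: [5.9, 1.9, 8.2]
grip_width: 23.6
finger_force: 30.0
```

```bash
python3 -c "
from h import *
go(523,-370,2,166)"
```

```text
t 15.6 pos [ 526.  -371.1    9.8] yaw 166.04 w 23.6 F [5.9 1.9 8.2] | total shares [0.016 0.002 0.039] spin 0.0004
```

Emit:
{"op": "servo_tool", "data": {
  "linear": [
    [0, 0, 0.01],
    [0, 0, 0.01],
    [0, 0, 0],
    [0, 0, 0],
    [0, 0, 0],
    [0, 0, 0],
    [0, 0, 0],
    [0, 0, 0]
  ],
  "spin": [0, 0, 0, 0, 0, 0, 0, 0]
}}

```text
time: 16.6
tool_pos: [526.7, -371.7, 6.4]
tcp_rot: [-3.139, 0.009, 2.898]
contact_force: [5.9, -0.4, 7.8]
grip_width: 24.0
finger_force: 30.0
```

```bash
python3 -c "
from h import *
go(523,-370,2,166)"
```

```text
t 16.6 pos [ 526.7 -371.7    6.4] yaw 166.04 w 24.0 F [ 5.9 -0.4  7.8] | total shares [0.02  0.004 0.022] spin 0.0005
```

Emit:
{"op": "servo_tool", "data": {
  "linear": [
    [0, 0, 0],
    [0, 0, 0],
    [0, 0, 0],
    [0, 0, 0],
    [0, 0, 0],
    [0, 0, 0],
    [0, 0, 0],
    [0, 0, 0]
  ],
  "spin": [0, 0, 0, 0, 0, 0, 0, 0],
  "hand": 1
}}

```text
time: 17.6
tool_pos: [523.3, -370.1, 3.3]
tcp_rot: [3.142, -0.0, 2.898]
contact_force: [0.1, 0.5, 0.3]
grip_width: 91.1
finger_force: 0.0
```

Emit:
{"op": "servo_tool", "data": {
  "linear": [
    [0, 0, -0.05],
    [0, 0, -0.15],
    [0, 0, -0.2],
    [0, 0, -0.2],
    [0, 0, -0.2],
    [0.2, 0, -0.2],
    [0.2, 0, 0],
    [0.2, 0, 0]
  ],
  "spin": [0, 0, 0, 0, 0, 0, 0, 0]
}}

```text
time: 18.6
tool_pos: [405.8, -341.0, 204.7]
tcp_rot: [-3.14, 0.002, 2.898]
contact_force: [-0.0, 0.1, -0.0]
grip_width: 92.0
finger_force: 0.0
```

```bash
python3 -c "
from h import *
go(523,-370,2,166)
cap('top');cap('side')
a=load('top')['frame'][80:230,250:450];b=load('side')['frame'][100:270,200:350]
r=lambda i,h:cv2.resize(i,None,fx=h,fy=h,interpolation=2)
a=r(a,2.2);b=r(b,2.4);im=np.zeros((max(a.shape[0],b.shape[0]),a.shape[1]+b.shape[1],3),np.uint8);im[:a.shape[0],:a.shape[1]]=a;im[:b.shape[0],a.shape[1]:]=b;print(im.shape)
cv2.imwrite('pics/c7.png',im)"
```

```text
t 18.6 pos [ 405.8 -341.   204.7] yaw 166.06 w 92.0 F [-0.   0.1 -0. ] | total shares [-0.604  0.     1.013] spin 0.0007
(408, 800, 3)
```

View pics/c7.png

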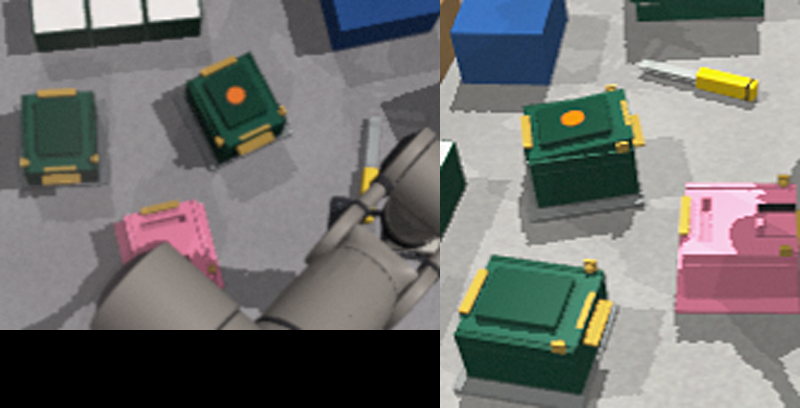

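The tool lies flat with the handle at (727,83) in the composite, and the plain cover is shut. I'll compare the dot position numerically with the earlier frames to confirm the flagged cover is still up.

```bash
python3 -c "
from h import *
def dot(f):
    m=cv2.inRange(cv2.cvtColor(f,cv2.COLOR_BGR2HSV),(5,170,150),(20,255,255));m[:,:245]=0;m[:,266:]=0;m[:140]=0;m[160:]=0
    y,x=np.nonzero(m);return x.mean().round(2),y.mean().round(2),len(x)
f0=cv2.imread('pics/side1.png');f1=load('side')['frame'];f2=cap('side')['frame']
print(dot(f0),dot(f1),dot(f2))
r=lambda i:cv2.resize(i[120:200,220:300],(400,400),interpolation=2)
cv2.imwrite('pics/c8.png',np.hstack([r(f0),r(f2)]))"
```

```text
(np.float64(254.72), np.float64(150.36), 47) (np.float64(254.85), np.float64(148.62), 47) (np.float64(254.85), np.float64(148.62), 47)
```

View pics/c8.png

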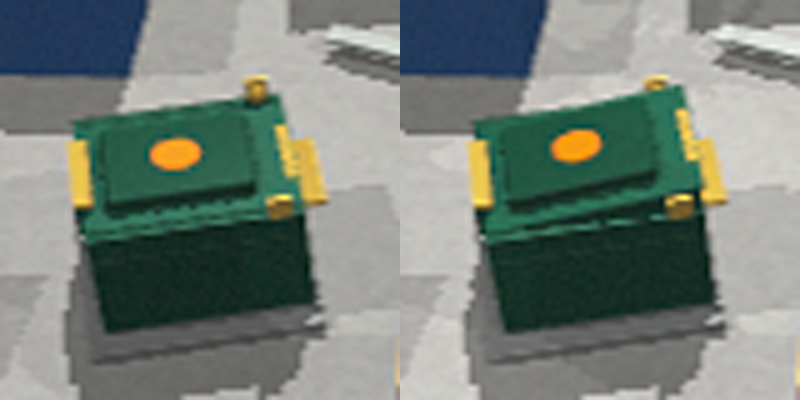

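Left is the case before and right is now. The cover's front edge is clearly raised (balls at (655,82) and (680,205) now partly hidden, dark wedge gap under the side), and it's stable between frames. Handing in.

```bash
python3 -c "
from h import *
print(workorder.close_job())"
```

```text
the job is handed in; nothing more can be done
None
```

The flagged cover is levered past its catches and stays up on its case, the pry tool is back on the bench, and the plain cover is still shut; I handed the job in at about 19 s, and no verdict came back.

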